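# Pile the slide cartons and hold the slide box open for refilling

### The job

Get the wooden slide box ready for a colleague to refill: first stack one of the two flat slide cartons squarely on the other, edges flush, on the bench and not touching the box, and let go. Then take the wooden tongue on the front of the box's lid, lift the lid and hold it open by the tongue at 60 degrees from shut (a few degrees either way do no harm); the lid falls shut by itself, so finish while still holding it there, keeping still. Leave everything else on the bench where it stands.

Things in the scene. Friction and masses are not known exactly. Their poses are not given: they have to be found in the camera images.
- slide_box: Red-brown wooden slide box, fixed to the bench, 96 mm deep (own x) x 176 mm wide (own y) x 41 mm tall, lid included. Origin: centre of its underside; own z up, own -x is its front, which faces roughly towards the robot. The lid is the top 13 mm (28 to 41 mm up), flush with the box all round, hinged along the rear edge.
- lid_hinge (a point): Point on the lid's hinge line, at the middle of the box's rear edge: 49 mm behind (+x) and 28 mm above the box's origin. The hinge line runs along the box's y axis.
- slide_box_lid (a joint): Angle of the lid, rad: 0 shut, growing as its front edge rises; stop at 1.66; 60 degrees is 1.047. No spring and hardly any friction: below upright the lid falls shut by its own weight (lid about 0.13 kg).
- tongue_grip (a point): Point to grip on the lid's handle, a flat dark wooden tongue 18 mm wide (y), 10 mm thick (z), sticking 43 mm straight out (-x) of the middle of the lid's front on a 46 x 11 x 3 mm brass plate, turning with the lid. The point lies mid width and thickness, 30 mm out from the lid; lid shut: 78 mm in front of the box's origin, 34.5 mm up, 127 mm in front of and 6.5 mm above the hinge.
- carton_a: Flat slide carton, loose, 56 mm (own x) x 82 mm (own y) x 30 mm tall, about 0.2 kg. Origin: centre of its underside, own z up. Its end for end position does not matter.
- carton_b: The other flat slide carton, of the same size (56 x 82 x 30 mm, own x, y, z), about 0.2 kg, loose. Origin: centre of its underside, own z up.
- cover_glass_box: Bystander: flat white plastic box 36x52x17 mm. Origin: centre of its underside. To be left alone.
- eyepiece: Bystander: black round microscope eyepiece, 33 mm across, 46 mm tall, standing. Origin: centre of its underside. To be left alone.
- bulb_carton: Bystander: upright small carton 34x34x59 mm. Origin: centre of its underside. To be left alone.
- tape: Bystander: roll of tape lying flat, 68 mm across, 19 mm tall. Origin: centre of its underside. To be left alone.
- dropper_bottle: Bystander: brown bottle with black cap, 29 mm across, 62 mm tall, standing to the right of the fixed microscope (about x 0.46, y 0.61, up to some 0.4 m tall; keep the arm clear of it, rise before crossing). Origin: centre of its underside. To be left alone.
Mind the look-alikes: they are no part of the job. What is shaped like the carton_b but blue, green or pink is not meant.

How it is judged:
By the outcome, as a careful person would: the job done as asked, in the order asked, and still so for the second after the job is handed in, while the arm keeps its last pose, push and grip.
It also fails if it takes over 61 s, if anything falls off the work surface, if the arm or the gripper's body presses on something with over 40 N, if the wrist force passes 120 N, or if a joint passes its speed limit or range.

### The arm

A 6-joint arm with a two-finger parallel gripper is mounted at the origin on a cart in front of the work surface, level with it; the furniture and walls round the work are solid. World frame = base frame: x ahead of the robot, y to its left, z up, the work surface at z = 0. Lengths are in m, angles in degrees, forces in N, time in s.
With the tool pointing down it reaches from about 0.325 to 0.85 m from the base axis. Payload 15.5 kg.
Tool frame: the origin (TCP) lies midway between the tips of the shut fingers; the grasp point (between the pads) lies 19 mm behind it; z points along the fingers, y is the line along which they close (so a half turn about z gives the same grasp; the last joint's range is limited). The gripper opens to 91 mm and grips with 3 to 60 N. Pads are 32 mm wide; open, the fingers measure 118 mm over their backs; the gripper's body (76 mm by 178 mm) begins 60 mm behind the grasp point.
Start: joints at [65.747, 28.281, 77.091, -0, 74.628, -5.472], TCP at [0.201, 0.592, 0.214] pointing down, gripper open.
Joint ranges: [-166.48, 166.48], [-47.26, 123.95], [12.59, 153.08], [-70.14, 250.14], [6.76, 159.57], [-176.63, 176.63]. Speed limits (degrees/s): [108.29, 108.29, 147.25, 172.46, 172.46, 172.46].

### API

Orientations are given as a 3x3 rotation matrix whose columns are the frame's x, y, z axes.
In Python, from bench import ctrl gives the robot as it stands. The module is installed in compiled form; this text tells all that it offers. Calls block until the motion is done:
- ctrl.goto(position, orientation): joint-space move of the TCP to a pose.
- ctrl.move_l(position, vel=0.15, ori=None, contact_N=None): straight line of the TCP; ori=None keeps the orientation; vel is the mean speed in m/s. With contact_N (N) it stops when the force on the tool has changed by that much, and returns True; else False.
- ctrl.movej(angles): joint-space move.
- ctrl.command_gripper(opening): opening from 0.0 (shut) to 1.0 (fully open); the grip force is fixed at half the most; returns when the fingers have stopped.
- ctrl.sleep(seconds).
- ctrl.ik(position, orientation): joint angles nearest the present ones, or None.
- ctrl.read_camera(name): name is "scene" or "side" or "wrist"; returns the picture (480x640x3 uint8, blue, green, red); there is no depth.
- ctrl.camera_params(name): a dict with "fx", "fy", "cx", "cy" (pixels), "D" ([k1, k2, p1, p2, k3] as OpenCV has them; the pictures are not rectified), "pose" (4x4, takes a point from camera to world coordinates); the wrist camera has in their place "T_tool_cam" (4x4, takes a point from camera to tool coordinates, whose origin is the TCP and whose axes are the flange's). Camera axes: x right, y up, looking along -z (the intrinsics and any distortion apply to the point x, -y, -z); pixel columns grow to the right and rows downward; lengths in m; the calibration is good to about 2 mm. A picture is of the moment at which its call begins: read the wrist's pose just before it. camera_params takes no time and is no camera call.
A pose or a line that the arm cannot do raises ctrl.MotionError and nothing moves.
- ctrl.sign_off(): hands the job in; it is judged then, once.
Readings, each from a call of its own:
- ctrl.current_t(): time.
- ctrl.current_q(): joint angles.
- ctrl.current_dq(): joint speeds.
- ctrl.current_effort(): joint torques, N m.
- ctrl.current_tool_pos(): TCP position.
- ctrl.current_eef_rot(): TCP orientation.
- ctrl.current_contact_force(): force on the tool from outside, world axes, zero at the start.
- ctrl.current_wrist_torque(): the same for the moment, N m.
- ctrl.current_grip_width(): opening from 0.0 (shut) to 1.0 (fully open).
- ctrl.current_grasp_force(): force on a finger pad.
Only numpy, scipy, OpenCV 4.12 (cv2) and the standard library are available. Lean on these libraries where they do the work, as an engineer would, in place of code of your own. Each camera call takes 0.05 s, during which the arm holds its last target. There are 200 camera calls.

## Working session

There is one attempt and no reset: what is moved stays moved. The work goes in short steps, each a Python script; the robot and the scene stay as the last script left them, time stands still between calls to the robot, and variables do not carry over. Pictures are saved under pics/ and viewed, at most 10 in all, crops included, and the job is handed in when it is done.

```bash
mkdir -p pics
python3 - <<'E'
from bench import ctrl
import cv2,numpy as np
for n in ("scene","side","wrist"):
    im=ctrl.read_camera(n); cv2.imwrite(f"pics/{n}0.png",im)
    p=ctrl.camera_params(n); print(n,{k:np.round(v,4).tolist() for k,v in p.items()})
print(ctrl.current_t(),np.round(ctrl.current_eef_rot(),3).tolist())
E
```

```text
scene {'fx': 615.5407, 'fy': 615.5407, 'cx': 316.9929, 'cy': 241.9921, 'D': [0.0371, 0.0, 0.0, 0.0, 0.0], 'pose': [[0.7374, 0.391, -0.5507, -0.455], [-0.6753, 0.439, -0.5926, -1.07], [0.01, 0.8089, 0.5878, 1.122], [0.0, 0.0, 0.0, 1.0]]}
side {'fx': 503.48, 'fy': 503.48, 'cx': 324.5808, 'cy': 238.3686, 'D': [-0.0825, 0.0, 0.0, 0.0, 0.0], 'pose': [[0.9088, 0.19, -0.3716, 0.0686], [-0.4169, 0.454, -0.7875, -1.0447], [0.0191, 0.8705, 0.4918, 0.7124], [0.0, 0.0, 0.0, 1.0]]}
wrist {'fx': 363.9836, 'fy': 363.9836, 'cx': 320.6008, 'cy': 237.4104, 'D': [0.0092, 0.0, 0.0, 0.0, 0.0], 'T_tool_cam': [[-0.0002, 0.9716, 0.2366, 0.0672], [1.0, 0.0, 0.0008, 0.0019], [0.0007, 0.2366, -0.9716, -0.1709], [0.0, 0.0, 0.0, 1.0]]}
0.15 [[-0.947, 0.322, -0.0], [0.322, 0.947, -0.001], [0.0, -0.001, -1.0]]
```

View pics/scene0.png

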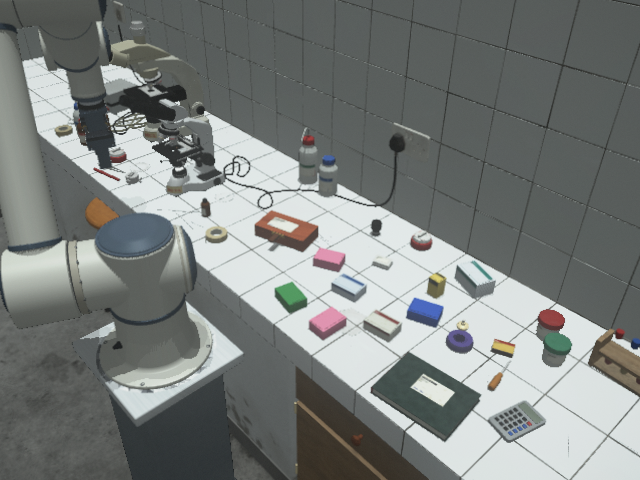

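View pics/side0.png

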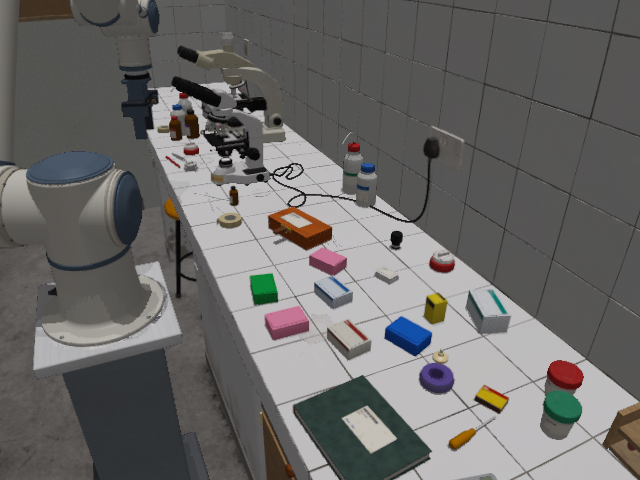

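The two white-topped cartons are at about (333,290) with a blue stripe and (348,337) with a red-brown stripe in the side view. The box is at about (300,227), with its tongue at about (282,237). Pink, green and blue cartons are the look-alikes.

```bash
cat > h.py <<'E'
from bench import ctrl
import cv2,numpy as np
def cam(n):
    p=ctrl.camera_params(n)
    K=np.array([[p["fx"],0,p["cx"]],[0,p["fy"],p["cy"]],[0,0,1]]);D=np.array(p["D"],float)
    if n=="wrist":
        T=np.eye(4);T[:3,:3]=ctrl.current_eef_rot();T[:3,3]=ctrl.current_tool_pos();T=T@np.array(p["T_tool_cam"])
    else: T=np.array(p["pose"])
    return K,D,T
def onplane(uv,z,c):
    K,D,T=c
    u=cv2.undistortPoints(np.array(uv,float).reshape(-1,1,2),K,D).reshape(-1,2)
    d=np.c_[u[:,0],-u[:,1],-np.ones(len(u))]@T[:3,:3].T
    return T[:3,3]+d*((z-T[2,3])/d[:,2])[:,None]
def R(yaw):  # tool down, closing axis y at yaw (deg) in world
    a=np.radians(yaw);y=np.array([np.cos(a),np.sin(a),0]);z=np.array([0,0,-1.]);x=np.cross(y,z)
    return np.c_[x,y,z]
E
python3 - <<'E'
from h import *
np.set_printoptions(precision=3,suppress=True)
s=cam("side");c=cam("scene")
print("side: blue-stripe,redstripe",onplane([(333,287),(348,333)],.03,s))
print("scene",onplane([(349,284),(382,321)],.03,c))
print("box",onplane([(300,222)],.041,s),onplane([(287,225)],.041,c))
print("tongue",onplane([(282,237)],.035,s))
print("others: cover,pinkL,pinkU,green,blue,tape,eyep",onplane([(387,275),(287,320),(328,260),(264,288),(408,333),(230,220),(397,247)],.02,s))
E
```

```text
side: blue-stripe,redstripe [[ 0.505 -0.171  0.03 ]
 [ 0.463 -0.334  0.03 ]]
scene [[ 0.501 -0.173  0.03 ]
 [ 0.46  -0.334  0.03 ]]
box [[0.551 0.145 0.041]] [[0.549 0.148 0.041]]
tongue [[0.476 0.092 0.035]]
others: cover,pinkL,pinkU,green,blue,tape,eyep [[ 0.658 -0.165  0.02 ]
 [ 0.366 -0.232  0.02 ]
 [ 0.552 -0.043  0.02 ]
 [ 0.359 -0.098  0.02 ]
 [ 0.585 -0.374  0.02 ]
 [ 0.378  0.274  0.02 ]
 [ 0.755 -0.056  0.02 ]]
```

Run:
```python
from h import *
np.set_printoptions(precision=4,suppress=True)
def snap(n):
    c=cam("wrist");im=ctrl.read_camera("wrist");cv2.imwrite(f"pics/{n}.png",im);np.savez(f"pics/{n}.npz",K=c[0],D=c[1],T=c[2])
ctrl.goto([0.27,0.33,0.28],R(90))
ctrl.goto([0.50,0.13,0.22],R(90)); snap("w1")
ctrl.goto([0.47,-0.25,0.22],R(90)); snap("w2")
print(ctrl.current_t(),ctrl.current_tool_pos(),ctrl.current_q())
a=np.hstack([cv2.imread("pics/w1.png"),cv2.imread("pics/w2.png")]);
```

```text
3.925 [ 0.4704 -0.2489  0.2201] [ -34.3207   20.4562   89.6835    0.0119   69.8608 -124.4024]
```

View pics/w1.png

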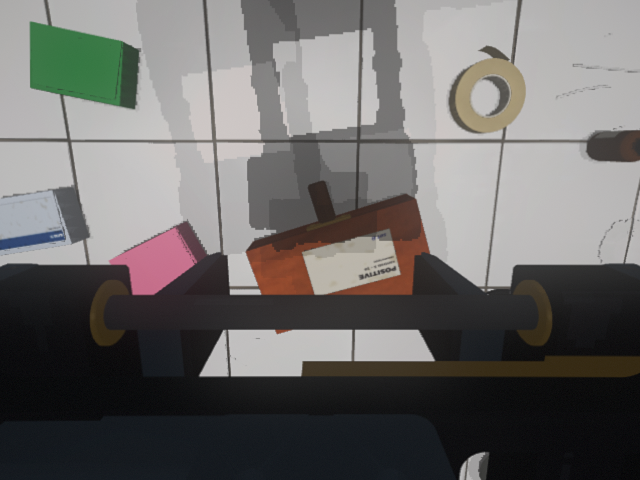

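View pics/w2.png

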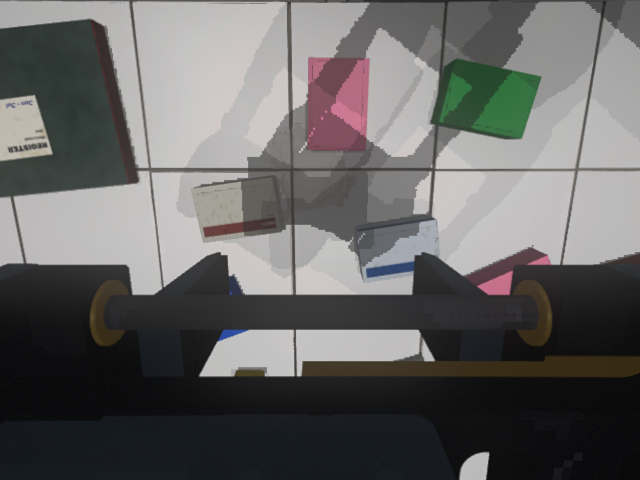

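The w1 picture shows the box with its front edge running (247,245)-(413,197) and its tongue tip at (318,183). In w2 the red-striped carton is at about (237,208) and the blue-striped one at about (397,250). I'll zoom in for the corners.

Run:
```python
import cv2,numpy as np
a=cv2.resize(cv2.imread("pics/w2.png")[165:295,180:446],None,fx=3,fy=3,interpolation=cv2.INTER_CUBIC)
b=cv2.imread("pics/w1.png")[175:265,235:435]
b=cv2.resize(b,None,fx=2.3,fy=2.3,interpolation=cv2.INTER_CUBIC)
o=np.zeros((600,798,3),np.uint8);o[:390]=a;o[392:392+b.shape[0],:b.shape[1]]=b[:208]
cv2.imwrite("pics/z.png",o)
```

```text
(no output)
```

View pics/z.png

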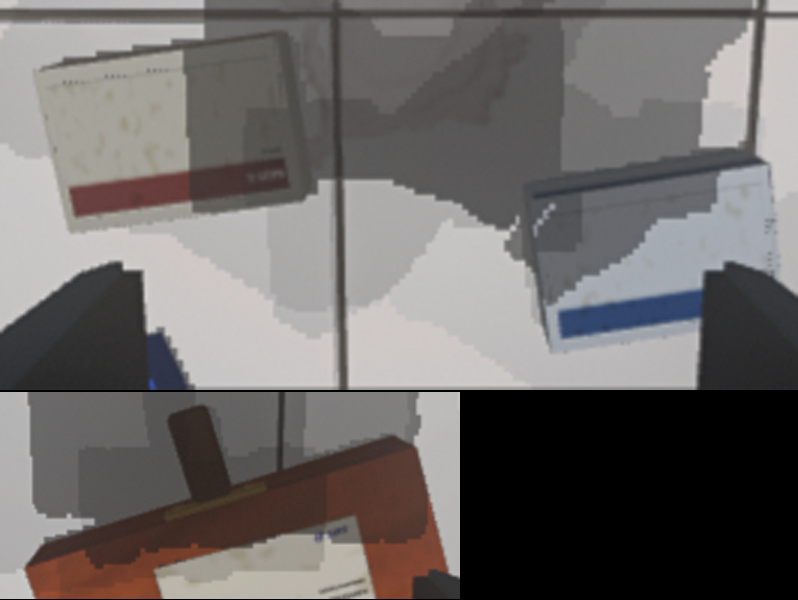

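Run:
```python
from h import *
np.set_printoptions(precision=4,suppress=True)
L=lambda n:(lambda d:(d["K"],d["D"],d["T"]))(np.load(f"pics/{n}.npz"))
z=lambda p:np.array(p)/3+[180,165]
red=onplane(z([(37,70),(277,36),(299,202),(70,232)]),.03,L("w2"))[:,:2]
blu=onplane(z([(530,197),(770,164),(553,350)]),.03,L("w2"))[:,:2]
for n,q in(("red",red),("blu",blu)):
    print(n,q.tolist())
    print([np.linalg.norm(q[i]-q[i-1]) for i in range(1,len(q))],"TL-BL",np.linalg.norm(q[0]-q[-1]))
    e=q[1]-q[0];print("yaw long",np.degrees(np.arctan2(e[1],e[0])))
    e=q[-1]-q[0];print("yaw short",np.degrees(np.arctan2(e[1],e[0])))
print("centres",red.mean(0),(blu[1]+blu[2])/2)
z=lambda p:(np.array(p)-[0,392])/2.3+[235,175]
c=L("w1")
f=onplane(z([(27,567),(415,447)]),.041,c); print("box front top",f,np.linalg.norm(f[1]-f[0]))
t=onplane(z([(169,415),(206,405),(192,499),(230,490)]),.0395,c); print("tongue top",t)
e=(f[1]-f[0])[:2];print("box y yaw",np.degrees(np.arctan2(e[1],e[0])))
e=(t[:2].mean(0)-t[2:].mean(0))[:2];print("tongue -x yaw",np.degrees(np.arctan2(e[1],e[0])),np.linalg.norm(e))
```

```text
red [[0.4418953722582756, -0.3736688721864293], [0.43071484664214654, -0.29441441856767264], [0.486362824142213, -0.28867158395370207], [0.4969239072192012, -0.3669987484424313]]
[np.float64(0.08003919397058273), np.float64(0.055943521065904674), np.float64(0.07903594860949979)] TL-BL 0.05543131074317169
yaw long 98.02980028761914
yaw short 6.9112253686491325
blu [[0.48456261898708786, -0.21040247271045281], [0.4731472757808967, -0.13009878615189607], [0.5394957816676318, -0.2010180123245971]]
[np.float64(0.08111098652716574), np.float64(0.09711673838395131)] TL-BL 0.05572899118789788
yaw long 98.09051425535627
yaw short 9.694489985534464
centres [ 0.464  -0.3309] [ 0.5063 -0.1656]
box front top [[0.5322 0.0592 0.041 ]
 [0.4798 0.2244 0.041 ]] 0.17322406686599842
tongue top [[0.4667 0.1213 0.0395]
 [0.4625 0.1367 0.0395]
 [0.5024 0.1309 0.0395]
 [0.4985 0.1471 0.0395]]
box y yaw 107.58487213450455
tongue -x yaw -164.45981484685228 0.03716750987465945
```

Run:
```python
from h import *
np.set_printoptions(precision=4,suppress=True)
b=np.array([.5063,-.1656]);r=np.array([.464,-.3309]);yb=8.3;yr=7.7
P=lambda xy,z:[xy[0],xy[1],z]
ctrl.goto(P(b,.10),R(yb)); print(ctrl.current_q())
print("hit",ctrl.move_l(P(b,.008),vel=.12,contact_N=8))
ctrl.command_gripper(0); print("w mm",ctrl.current_grip_width()*91,ctrl.current_grasp_force())
ctrl.move_l(P(b,.075),vel=.15)
ctrl.move_l(P(r,.075),vel=.15,ori=R(yr))
ctrl.move_l(P(r,.046),vel=.08)
print("touch",ctrl.move_l(P(r,.034),vel=.025,contact_N=4),ctrl.current_tool_pos())
ctrl.command_gripper(.8); ctrl.sleep(.2)
ctrl.move_l(P(r,.10),vel=.2)
ctrl.goto([.43,-.33,.22],R(yr+90))
c=cam("wrist");im=ctrl.read_camera("wrist");cv2.imwrite("pics/w3.png",im);np.savez("pics/w3.npz",K=c[0],D=c[1],T=c[2])
print(ctrl.current_t(),ctrl.current_q())
```

```text
[-24.524   29.2688  97.4515  -0.0015  53.2594 -32.8996]
hit False
w mm 55.42492629052825 29.87595498561859
touch True [ 0.4642 -0.3311  0.0376]
12.425 [ -43.8147   21.2967   88.4039   -0.0011   70.3604 -141.4603]
```

View pics/w3.png

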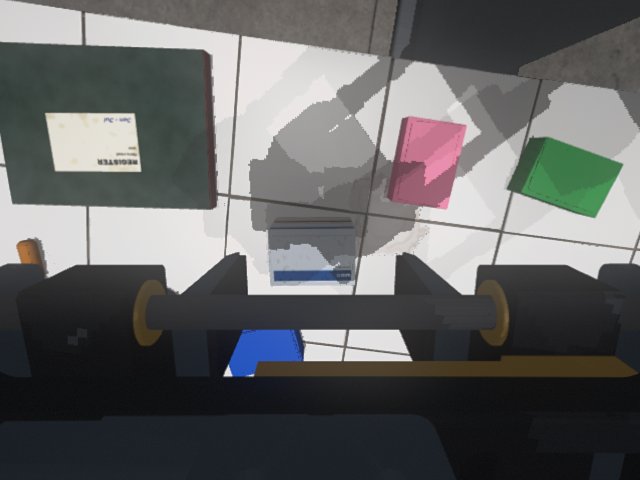

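w3 shows the stack with its top face at about (269,229)-(356,285), looking aligned. Next I'll squeeze the stack along both axes at mid-height to make it flush.

Run:
```python
from h import *
np.set_printoptions(precision=4,suppress=True)
d=np.load("pics/w3.npz");q=onplane([(269,229),(354,227),(356,284),(272,285)],.06,(d["K"],d["D"],d["T"]));print(q,q.mean(0))
r=np.array([.4641,-.3310]);yr=7.7
P=lambda xy,z:[xy[0],xy[1],z]
ctrl.command_gripper(1.0)
ctrl.goto(P(r,.10),R(yr+90))
hit=ctrl.move_l(P(r,.066),vel=.15) or ctrl.move_l(P(r,.012),vel=.05,contact_N=5)
print("hit",hit,ctrl.current_tool_pos())
if not hit:
    ctrl.command_gripper(0);print("long mm",ctrl.current_grip_width()*91,ctrl.current_grasp_force())
    ctrl.command_gripper(1.0);ctrl.sleep(.1)
    ctrl.move_l(P(r,.10),vel=.2)
    ctrl.command_gripper(.85)
    ctrl.goto(P(r,.10),R(yr))
    hit=ctrl.move_l(P(r,.012),vel=.1,contact_N=6);print("hit2",hit)
    if not hit:
        ctrl.command_gripper(0);print("short mm",ctrl.current_grip_width()*91,ctrl.current_grasp_force())
        ctrl.command_gripper(.85);ctrl.sleep(.1)
    ctrl.move_l(P(r,.12),vel=.2)
print(ctrl.current_t(),ctrl.current_q())
```

```text
[[ 0.4418 -0.3745  0.06  ]
 [ 0.4294 -0.2966  0.06  ]
 [ 0.4846 -0.286   0.06  ]
 [ 0.4964 -0.3661  0.06  ]] [ 0.4631 -0.3308  0.06  ]
hit False [ 0.4643 -0.3311  0.0123]
long mm 82.0762394824765 29.99596506357193
hit2 False
short mm 56.053412547330154 30.000845342874527
21.15 [-41.4992  30.1589  91.2044   0.0014  58.686  -49.1981]
```

```bash
cat > lid.py <<'E'
from h import *
np.set_printoptions(precision=3,suppress=True)
a=np.radians(17.2);bx=np.array([np.cos(a),np.sin(a),0]);by=np.array([-bx[1],bx[0],0]);bz=np.array([0,0,1.])
H=np.array([.506,.1418,.028])+.097*bx
OUT=.032;BACK=.015
def pose(th,tilt,back=0,s=1):
    t=np.radians(th);g=H-(.097+OUT)*(np.cos(t)*bx-np.sin(t)*bz)+.0065*(np.cos(t)*bz+np.sin(t)*bx)
    k=np.radians(tilt+th);z=np.cos(k)*bx-np.sin(k)*bz
    y=s*by;return g+z*(BACK-back),np.c_[np.cross(y,z),y,z]
E
python3 - <<'E'
from lid import *
print(pose(0,40)[0])
for s in(1,-1):
  for tilt in(30,37,45,52):
    o=[]
    for th,b in((0,.07),(0,0),(20,0),(40,0),(62,0)):
        p,r=pose(th,tilt,b,s);q=ctrl.ik(p,r);o.append(None if q is None else np.round(q).astype(int).tolist())
    print(s,tilt,o)
E
```

```text
[0.486 0.136 0.025]
1 30 [None, None, [2, 37, 137, 163, 35, 92], [7, 24, 115, 10, 22, -109], [10, 30, 89, 0, 63, -97]]
1 37 [None, [-2, 74, 152, 165, 97, 76], [4, 32, 131, 155, 17, 103], [8, 25, 109, 4, 33, -102], [10, 33, 83, -1, 72, -96]]
1 45 [None, [0, 56, 145, 167, 65, 84], None, [9, 27, 102, 1, 46, -99], [11, 37, 77, -2, 83, -96]]
1 52 [[0, 36, 144, 162, 37, 90], [2, 45, 139, 166, 42, 88], [7, 28, 118, 12, 16, -111], [9, 30, 96, 0, 56, -98], [11, 41, 71, -2, 92, -96]]
-1 30 [None, None, [2, 37, 137, 163, 35, -88], [7, 24, 115, 10, 22, 71], [10, 30, 89, 0, 63, 83]]
-1 37 [None, [-2, 74, 152, 165, 97, -104], [4, 32, 131, 155, 17, -77], [8, 25, 109, 4, 33, 78], [10, 33, 83, -1, 72, 84]]
-1 45 [None, [0, 56, 145, 167, 65, -96], None, [9, 27, 102, 1, 46, 81], [11, 37, 77, -2, 83, 84]]
-1 52 [[0, 36, 144, 162, 37, -90], [2, 45, 139, 166, 42, -92], [7, 28, 118, 12, 16, 69], [9, 30, 96, 0, 56, 82], [11, 41, 71, -2, 92, 84]]
```

Run:
```python
from lid import *
for s in(1,-1):
  for tilt in(60,66,72,80):
    o=[]
    for th,b in((0,.07),(0,0),(10,0),(20,0),(40,0),(61,0)):
        p,r=pose(th,tilt,b,s);q=ctrl.ik(p,r);o.append(None if q is None else np.round(q).astype(int).tolist())
    print(s,tilt,o)
print(ctrl.current_q())
```

```text
1 60 [[3, 27, 134, 144, 12, 113], [4, 38, 132, 161, 20, 96], [6, 31, 122, 26, 9, -127], [8, 28, 112, 3, 30, -102], [10, 33, 90, -1, 67, -97], [11, 45, 66, -3, 100, -95]]
1 66 [[4, 24, 128, 47, 7, -149], [5, 35, 127, 138, 7, 121], [7, 30, 117, 8, 19, -107], [8, 30, 107, 1, 40, -100], [10, 36, 85, -2, 75, -96], [12, 48, 62, -3, 107, -95]]
1 72 [[6, 23, 121, 12, 18, -112], [6, 34, 122, 25, 8, -125], [8, 31, 112, 3, 29, -102], [9, 32, 102, 0, 49, -98], [11, 39, 81, -2, 82, -96], [12, 52, 57, -4, 114, -96]]
1 80 [[7, 24, 113, 3, 32, -103], [7, 33, 115, 4, 22, -104], [9, 33, 105, 0, 42, -99], [10, 35, 95, -2, 60, -97], [11, 43, 75, -3, 92, -95], [12, 56, 52, -5, 123, -96]]
-1 60 [[3, 27, 134, 144, 12, -67], [4, 38, 132, 161, 20, -84], [6, 31, 122, 26, 9, 53], [8, 28, 112, 3, 30, 78], [10, 33, 90, -1, 67, 83], [11, 45, 66, -3, 100, 85]]
-1 66 [[4, 24, 128, 47, 7, 31], [5, 35, 127, 138, 7, -59], [7, 30, 117, 8, 19, 73], [8, 30, 107, 1, 40, 80], [10, 36, 85, -2, 75, 84], [12, 48, 62, -3, 107, 85]]
-1 72 [[6, 23, 121, 12, 18, 68], [6, 34, 122, 25, 8, 55], [8, 31, 112, 3, 29, 78], [9, 32, 102, 0, 49, 82], [11, 39, 81, -2, 82, 84], [12, 52, 57, -4, 114, 84]]
-1 80 [[7, 24, 113, 3, 32, 77], [7, 33, 115, 4, 22, 76], [9, 33, 105, 0, 42, 81], [10, 35, 95, -2, 60, 83], [11, 43, 75, -3, 92, 85], [12, 56, 52, -5, 123, 84]]
[-41.499  30.159  91.204   0.001  58.686 -49.198]
```

Run:
```python
from lid import *
s=cam("side");c=cam("scene")
print("bottle bases side",onplane([(352,193),(366,207)],0,s),"scene",onplane([(308,181),(327,194)],0,c))
# caps by triangulation: top pixel rays at heights
for z in(.12,.16,.2,.24): print(z,onplane([(366,167),(353,146)],z,s)[:,:2].tolist(),onplane([(328,160),(308,140)],z,c)[:,:2].tolist())
print("wall foot",onplane([(430,262),(470,300)],0,s))
for T in(72,80):
    p,r=pose(60,T);print(T,p,"flange~",p-.27*r[:,2])
```

```text
bottle bases side [[0.826 0.348 0.   ]
 [0.818 0.232 0.   ]] scene [[0.824 0.357 0.   ]
 [0.814 0.247 0.   ]]
0.12 [[0.833943670951892, 0.27678578841296164], [0.8895908928278121, 0.47430411889586166]] [[0.8309119214150296, 0.2640546730151494], [0.8793701677857457, 0.41990412064968785]]
0.16 [[0.7822696955969818, 0.18755796938627234], [0.83415954023213, 0.3717395895254558]] [[0.7795820635504493, 0.21080314302257652], [0.826105933564677, 0.3604313278328324]]
0.2 [[0.7305957202420713, 0.09833015035958304], [0.778728187636448, 0.26917506015505]] [[0.7282522056858691, 0.15755161303000342], [0.772841699343608, 0.3009585350159767]]
0.24 [[0.6789217448871612, 0.009102331332893732], [0.7232968350407661, 0.16661053078464438]] [[0.6769223478212889, 0.10430008303743032], [0.7195774651225393, 0.24148574219912078]]
wall foot [[ 0.815 -0.131  0.   ]
 [ 0.804 -0.313  0.   ]]
72 [0.533 0.15  0.132] flange~ [0.705 0.204 0.332]
80 [0.531 0.15  0.133] flange~ [0.729 0.211 0.307]
```

Run:
```python
from lid import *
T=76
p=ctrl.current_tool_pos();ctrl.move_l([p[0],p[1],.2],vel=.2)
ctrl.command_gripper(.6)
p,r=pose(0,T,.13);ctrl.goto(p,r);print(ctrl.current_q())
p,r=pose(0,T);print("hit",ctrl.move_l(p,vel=.06,contact_N=6),ctrl.current_tool_pos()-p,ctrl.current_q())
f0=ctrl.current_contact_force()
ctrl.command_gripper(0);print("mm",ctrl.current_grip_width()*91,ctrl.current_grasp_force(),f0,ctrl.current_contact_force(),ctrl.current_wrist_torque())
cv2.imwrite("pics/w4.png",ctrl.read_camera("side")[150:330,200:440])
print(ctrl.current_t())
for th in range(0,61,10):
    p,r=pose(th,T-th*18/60);q=ctrl.ik(p,r);print(th,None if q is None else np.round(q))
```

```text
[   5.986   16.     115.189    4.658   35.121 -104.61 ]
hit False [0. 0. 0.] [   6.907   33.171  118.162    9.576   15.064 -109.246]
mm 17.563374367926198 30.001064836978912 [-1.121  0.592 -0.473] [  4.971 -43.069   0.772] [-7.424 -0.593 -1.816]
26.975
0 [   7.   33.  118.   10.   15. -109.]
10 [   8.   31.  111.    2.   31. -101.]
20 [  9.  31. 103.  -0.  46. -98.]
30 [ 10.  32.  95.  -1.  59. -97.]
40 [ 10.  35.  87.  -2.  72. -96.]
50 [ 11.  39.  78.  -2.  84. -96.]
60 [ 11.  43.  69.  -3.  96. -95.]
```

The tongue is gripped at 17.6 mm, but there is a side load of 43 N, so my grip is off to one side. I'll shift sideways until the load goes.

Run:
```python
from lid import *
p,r=pose(0,76)
for i in range(1,11):
    d=-.0005*i
    ctrl.move_l(p+d*by,vel=.02);f=ctrl.current_contact_force();print(d,f,f@by)
    if f@by>-4: break
print(ctrl.current_wrist_torque(),ctrl.current_grip_width()*91,ctrl.current_t())
open("d.txt","w").write(str(d))
```

```text
-0.0005 [  3.105 -35.056  -0.318] -34.40598276514038
-0.001 [  3.328 -28.266   0.043] -27.986320139596657
-0.0015 [  1.719 -19.674   0.882] -19.302585096189606
-0.002 [  1.165 -12.012  -0.653] -11.819419413213291
-0.0025 [ 1.746 -7.531  0.582] -7.710237972762596
-0.003 [-0.597  0.827  0.227] 0.9665315119828625
[0.087 0.156 0.312] 17.46028428336972 28.475
```

Run:
```python
from lid import *
d=float(open("d.txt").read())
for th in list(range(5,60,5))+[60]:
    p,r=pose(th,76-th*18/60);ctrl.move_l(p+d*by,vel=.04,ori=r)
    f=ctrl.current_contact_force();t=np.radians(th)
    u=np.cos(t)*bx-np.sin(t)*bz;n=np.sin(t)*bx+np.cos(t)*bz
    print(th,"lat %.1f radial %.1f tang %.1f"%(f@by,f@u,f@n),round(d*1e3,1),ctrl.current_wrist_torque(),round(ctrl.current_grip_width()*91,1))
    d+=np.clip(f@by*6e-5,-.001,.001)
    if np.linalg.norm(f)>45: print("stop");break
ctrl.sleep(.3);print(ctrl.current_contact_force(),ctrl.current_t())
cv2.imwrite("pics/s5.png",ctrl.read_camera("side"));
```

```text
5 lat 0.0 radial 1.3 tang -2.5 -3.0 [0.18  0.281 0.305] 17.9
10 lat 1.9 radial 2.2 tang -2.7 -3.0 [0.439 0.243 0.325] 17.6
15 lat 1.1 radial 1.6 tang -2.5 -2.9 [0.272 0.175 0.315] 17.8
20 lat -0.8 radial 0.8 tang -2.6 -2.8 [0.106 0.169 0.233] 17.6
25 lat 2.0 radial 0.2 tang -1.9 -2.9 [0.321 0.324 0.222] 17.4
30 lat 0.3 radial -0.1 tang -1.2 -2.7 [0.168 0.328 0.237] 17.7
35 lat -0.4 radial -0.9 tang -1.3 -2.7 [0.191 0.403 0.236] 17.9
40 lat 1.7 radial -1.2 tang -0.4 -2.8 [0.378 0.417 0.077] 17.9
45 lat 1.4 radial -2.8 tang -0.9 -2.6 [0.365 0.565 0.086] 17.6
50 lat 0.7 radial -2.9 tang -1.3 -2.6 [0.321 0.559 0.024] 17.6
55 lat 1.5 radial -2.9 tang -2.4 -2.5 [0.385 0.652 0.022] 17.5
60 lat 2.0 radial -2.7 tang -1.6 -2.4 [ 0.357  0.753 -0.042] 17.7
[-3.35   1.679 -1.109] 33.85
```

View pics/s5.png

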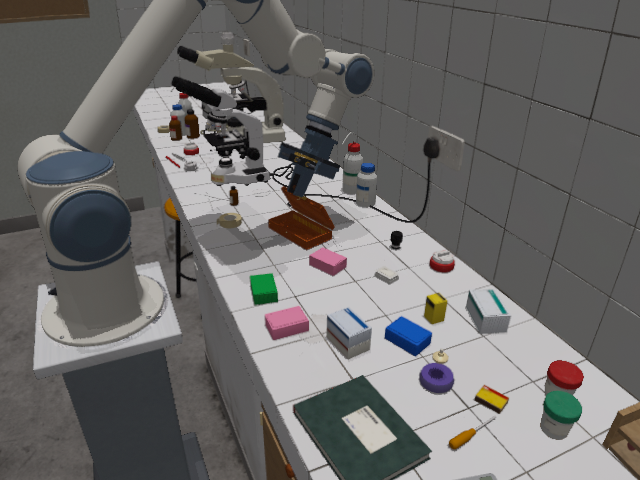

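The picture shows the lid open in the grip at about (308,208), and the stack flush at (349,332). The bystanders have not moved. I'll check the lid angle on an enlarged crop.

Run:
```python
from lid import *
im=cv2.imread("pics/s5.png");a=cv2.resize(im[170:255,250:350],None,fx=6,fy=6,interpolation=cv2.INTER_CUBIC);cv2.imwrite("pics/z5.png",a)
# predicted pixels of lid right-end top/bottom front corners for several angles
K,D,T=cam("side");C=H-.003*by
for th in(0,50,60,70):
    t=np.radians(th);u=np.cos(t)*bx-np.sin(t)*bz;n=np.sin(t)*bx+np.cos(t)*bz
    P=np.array([C-.088*by,C-.088*by-.097*u,C-.088*by-.097*u+.013*n,C-.088*by+.013*n])
    q=(P-T[:3,3])@T[:3,:3]*[1,-1,-1]
    print(th,((cv2.projectPoints(q,np.zeros(3),np.zeros(3),K,D)[0].reshape(-1,2)-[250,170])*6).round().tolist())
```

```text
0 [[495.0, 363.0], [339.0, 429.0], [339.0, 404.0], [496.0, 339.0]]
50 [[495.0, 363.0], [398.0, 261.0], [415.0, 238.0], [511.0, 341.0]]
60 [[495.0, 363.0], [421.0, 233.0], [440.0, 213.0], [513.0, 344.0]]
70 [[495.0, 363.0], [447.0, 209.0], [467.0, 193.0], [515.0, 347.0]]
```

View pics/z5.png

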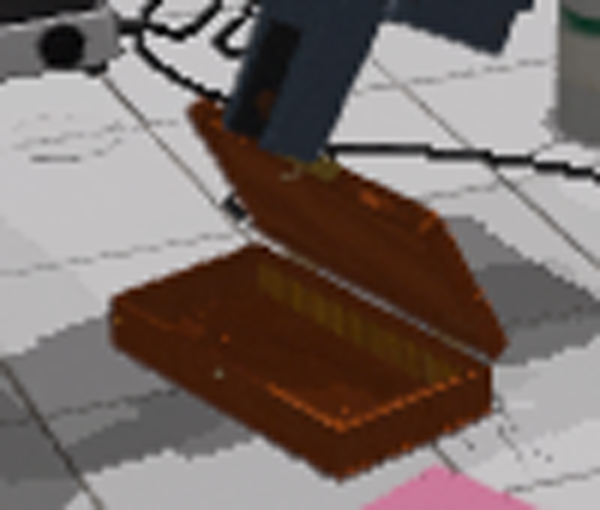

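The lid's front corner is at about (418,232)/(438,208), against a prediction for 60° of (421,233)/(440,213), so the lid is at about 60°. I'm handing the job in.

Run:
```python
from lid import *
print(ctrl.current_dq(),ctrl.current_grasp_force(),ctrl.current_t());print(ctrl.sign_off())
```

```text
[-0.058  0.036 -0.075 -0.032  0.171  0.007] 30.00180870294571 33.9
the job is handed in; nothing more can be done
None
```

The job is handed in at 33.9 s: the cartons are stacked flush clear of the box and released, the lid is held still by its tongue at about 60 degrees, and the bystanders looked undisturbed in the last picture; no verdict was returned.

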